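# Lock the autosampler bracket with its quarter-turn key

### The job

Take the T-headed key from its white holder and pass its head down through the slot in the aluminium latch block of the bracket. Press it gently against the spring inside, turn it a quarter turn clockwise as seen from above, and let the spring lift it home into the cross groove, so that it stays locked and upright when you let go. Never force the key against the block, and leave the loose things around it (jar, cup, brass collar) where they are.

Things in the scene. Friction and masses are not known exactly. Their poses are not given: they have to be found in the camera images.
- key: Steel key, 66 mm tall, 0.11 to 0.18 kg, upright in the holder. Origin: centre of the underside of its T-head; z up the shaft. T-head 34 (x) x 10 (y) x 8 mm high; round shaft 9 mm thick (z 8 to 40 mm); flat-sided handle bar 56 (x) x 14 (y) mm, z 40 to 66 mm, parallel to the head: grip it across its 14 mm. Half a turn about z leaves it the same.
- holder: White block 70 (x) x 44 (y) x 30 mm, fixed to the bench. Origin: centre of its underside. A pocket 36.5 (x) x 13 (y) mm, floor at z 8 mm, holds the key's head and lower shaft; the key's x lies along the holder's x and its handle starts 18 mm above the block. The key comes out straight up.
- station: Bracket foot fixed to the bench: white plate 110 (x) x 130 (y) mm with two aluminium rails along y. Origin: centre of its underside; z up. On the rails is the aluminium latch block, 68 (x) x 82 (y) mm, its flat top at z 60 mm. The block was clamped by hand (it will not shift) with its centre up to 10 mm to either side of this origin along y (x exact): not reported, to be seen or felt.
- slot_top (a point): Point on the foot's axis level with the block's top (z 60 mm), axes as the foot's; it does NOT follow the block's offset along y. The slot in the middle of the block runs 38 mm along x and is 13.5 mm wide (y): the key enters with its x along this x, either way round, with 1.7 mm of room on each side across the slot, 2 mm at each end.
- plate_top (a point): Point on the foot's axis, z 48 mm: level of the sprung plate under the slot, which the head's underside meets 12 mm below the block's top. Its spring pushes up with about 3 N there and 0.9 N more per mm, to a hard stop 26 mm below the top. The block's roof is 10 mm thick: the head can turn once its underside is 18 mm or more below the top (9 N); 20 mm is a good depth.
- home (a point): Point on the foot's axis, z 45 mm: height of the key's origin when locked. Stops inside let the head turn only clockwise seen from above and end it at a quarter turn (key x along the foot's y). Let up there, the spring lifts the head into a cross groove along y, 13.5 mm wide and 3 mm deep, in the underside of the roof, and holds it 15 mm below the block's top.
- jar: Bystander: brown glass jar with white cap, 44 mm in diameter, 50 mm tall, origin under its centre.
- cup: Bystander: white ceramic cup, 68 mm in diameter, 75 mm tall, origin under its centre.
- collar: Bystander: brass collar lying flat, 44 mm in diameter, 14 mm high, origin under its centre.
Mind the look-alikes: they are no part of the job. Leave any green or turquoise look-alike of the holder alone.

How it is judged:
By the outcome, as a careful person would: the job done as asked, in the order asked, and still so for the second after the job is handed in, with the robot touching nothing.
It also fails if it takes over 64 s, if anything falls off the work surface, if the arm or the gripper's body presses on something with over 40 N, if the wrist force passes 120 N, or if a joint passes its speed limit or range.

### The arm

A 6-joint arm with a two-finger parallel gripper is mounted at the origin on the work surface. World frame = base frame: x ahead of the robot, y to its left, z up, the work surface at z = 0. Lengths are in mm, angles in rad, forces in N, time in s.
With the tool pointing down it reaches from about 350 to 975 mm from the base axis. Payload 7.1 kg.
Tool frame: the origin (TCP) lies midway between the tips of the shut fingers; the grasp point (between the pads) lies 19 mm behind it (ctrl.grasp_offset is the distance from the TCP to the grasp point, in mm); z points along the fingers, y is the line along which they close (so a half turn about z gives the same grasp; the last joint's range is limited). The gripper opens to 88 mm and grips with 3 to 60 N. Pads are 20 mm wide; open, the fingers measure 115 mm over their backs; the gripper's body (75 mm by 178 mm) begins 61 mm behind the grasp point.
Start: joints at [1.183, 0.423, 1.63, -0, 1.089, -0.019], TCP at [225.278, 582.97, 222.675] pointing down, gripper open.
Joint ranges: [-3, 3], [-0.9, 2.11], [0.09, 2.58], [-1.31, 4.45], [0.11, 2.69], [-2.54, 2.54]. Speed limits (rad/s): [2.39, 2.39, 3.01, 3.14, 3.14, 3.14].

### API

Orientations are given as a rotation vector (axis times angle).
In Python, from workcell import sensors, viewer, ctrl gives the robot as it stands. The module is installed in compiled form; this text tells all that it offers.
- The arm moves only by the shell command python3 -m handwheel 'ROWS'. ROWS is JSON, a list of rows, each a list of 7 numbers: the shift along the tool's x, y, z in mm, then the turn, a rotation vector about the tool's x, y, z in rad, then the closure, from 0 (fully open) to 1 (shut). In form: [[x, y, z, rx, ry, rz, jaw], ...]. A call has 1 to 10 rows; each row shifts and turns the commanded pose from where the row before left it, along the tool's axes as they then stand; what a row does not reach is not made up. A row lasts 1/8 s, in which the tool goes at most 62.5 mm and 10.7 degrees, less where a joint would pass 70% of its speed; a pose out of reach is approached as far as the arm can. A call is refused whole if a number of a shift passes 62.5 or a number of a turn 0.188, either way. A call with a gripper value outside its range is refused whole. The fingers move at their own pace and stop on an object; the grip force is fixed at half the most. Time passes only in rows, so rows that do not move let the fingers close. It gives the time, the measured TCP pose, the force, the opening and the grip force at its end, in the units of the state.
- sensors.get_obs(): the state, without advancing time (a new reading comes with each control period).
- viewer.get_image(name): name is "scene" or "top"; returns a dict with "frame" (480x640x3 uint8, blue, green, red), "fov_y" (degrees; the focal length in pixels is half the picture's height over the tangent of half this angle, whatever the lens; pixels are square), "cx", "cy" (the principal point, pixels), "R" (3x3) and "t" (3): a world point X has camera coordinates R X + t. Camera axes: x right, y down, z forward; pixel columns grow to the right and rows downward; lengths in mm; the calibration is good to about 2 mm. A picture is of the moment at which its call begins. There is no depth.
- ctrl.close_job(): hands the job in; it is judged then, once.
The state is a dict: "t": time; "qpos": joint angles; "qvel": joint speeds; "joint_torque": joint torques, N m; "ee_pos": TCP position; "orientation": TCP orientation; "ft_force": force on the tool from outside, world axes, zero at the start; "moment": the same for the moment, N m; "width": finger opening in mm; "grasp_force": force on a finger pad.
Only numpy, scipy, OpenCV 4.12 (cv2) and the standard library are available. Lean on these libraries where they do the work, as an engineer would, in place of code of your own. Each camera call takes 0.05 s, during which the arm holds its last target. There are 200 camera calls.

## Working session

There is one attempt and no reset: what is moved stays moved. The work goes in short steps, Python scripts to look and compute and a shell command to move; the robot and the scene stay as the last step left them, time stands still between calls to the robot, and variables do not carry over. Pictures are saved under pics/ and viewed, at most 10 in all, crops included, and the job is handed in when it is done.

```bash
mkdir -p pics
cat > h.py <<'E'
import numpy as np,cv2
from workcell import sensors,viewer,ctrl
def cam(n):
    d=viewer.get_image(n);f=240/np.tan(np.radians(d['fov_y'])/2)
    return d,np.array([[f,0,d['cx']],[0,f,d['cy']],[0,0,1]]),np.array(d['R']),np.array(d['t'])
def ray(c,u,v,z):
    _,K,R,t=c;o=-R.T@t;r=R.T@np.linalg.inv(K)@[u,v,1];return o+r*(z-o[2])/r[2]
def proj(c,X):
    _,K,R,t=c;p=K@(R@np.array(X,float)+t);return p[:2]/p[2]
E
python3 - <<'E'
from h import *
for n in('scene','top'):
    c=cam(n);cv2.imwrite(f'pics/{n}0.png',c[0]['frame']);print(n,c[1][0,0],c[0]['cx'],c[0]['cy'],-c[2].T@c[3],c[2].round(2).tolist())
o=sensors.get_obs();print({k:np.round(v,3) for k,v in o.items()},ctrl.grasp_offset)
E
```

```text
scene 465.5736627365433 324.2034720223856 245.86085556994072 [ 997.01880996 -341.11716303  685.34520673] [[0.71, 0.7, -0.01], [0.51, -0.53, -0.68], [-0.49, 0.48, -0.73]]
top 501.28493043602055 321.0655320129284 237.9410225544551 [420.89431692  75.54088937 895.39378222] [[-0.01, -1.0, -0.04], [-0.99, 0.02, -0.17], [0.17, 0.04, -0.98]]
{'t': np.float64(0.1), 'qpos': array([ 1.183,  0.424,  1.631,  0.   ,  1.089, -0.019]), 'qvel': array([-0.   , -0.002, -0.004,  0.   ,  0.   , -0.001]), 'joint_torque': array([-0.0000e+00, -5.4561e+01, -2.7433e+01,  6.4000e-02,  1.9000e-02,
       -0.0000e+00]), 'ee_pos': array([225.082, 582.545, 222.006]), 'orientation': array([-5.760e-01, -3.088e+00,  2.000e-03]), 'ft_force': array([ 0.073,  0.093, -0.001]), 'moment': array([-0.004, -0.048, -0.019]), 'grasp_force': np.float64(0.0), 'width': np.float64(87.86)} 18.700000000000003
```

View pics/scene0.png

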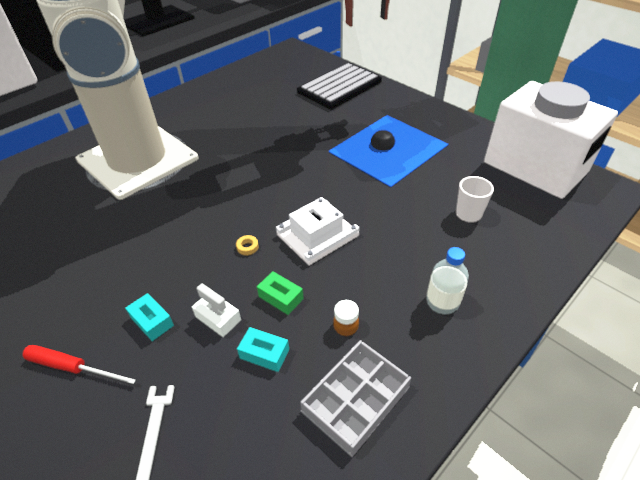

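View pics/top0.png

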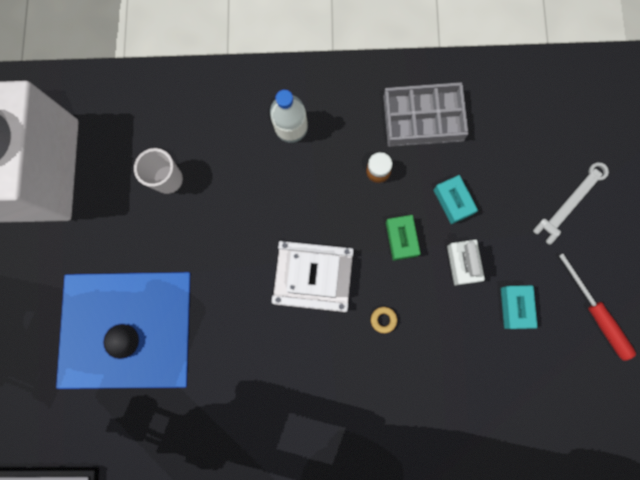

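The white holder with the key is at scene (216,312) and top (467,262). Possible confusions are turquoise blocks at scene (150,316) and (263,349) and a green one at (280,292); none of these is white or holds a key. The station is at scene (317,230) and top (313,276), with its slot at top (313,273). I'll check close crops next.

Run:
```python
from h import *
c=cam('top');s=cam('scene');T=c[0]['frame'];S=s[0]['frame']
z=lambda I,x,y,w,h,k:cv2.resize(I[y:y+h,x:x+w],(w*k,h*k),interpolation=cv2.INTER_CUBIC)
a=z(T,440,230,60,65,6);b=z(T,265,232,95,85,4);d=z(S,185,275,65,65,6);e=z(S,270,190,95,80,4)
W=np.zeros((790,790,3),np.uint8)
for im,(x,y) in zip((a,b,d,e),((0,0),(400,0),(0,400),(400,400))): W[y:y+im.shape[0],x:x+im.shape[1]]=im
cv2.imwrite('pics/crops.png',W[:, :790][:600] if 0 else cv2.resize(W,(600,600),interpolation=cv2.INTER_AREA))
def white(I,box,th):
    x,y,w,h=box;m=np.zeros(I.shape[:2],np.uint8);m[y:y+h,x:x+w]=(I[y:y+h,x:x+w].min(2)>th)*255
    k=max(cv2.findContours(m,0,2)[0],key=cv2.contourArea);return k
for nm,I,cc,box,zz in(('foot',T,c,(265,232,95,85),0),('hold',T,c,(440,230,60,65),15)):
    k=white(I,box,110);r=cv2.minAreaRect(k);P=[ray(cc,*p,zz)[:2].round(1).tolist() for p in cv2.boxPoints(r)];print(nm,r,P)
```

```text
foot ((312.01702880859375, 275.84112548828125), (76.84589385986328, 64.52356719970703), 6.115502834320068) [[460.1, 199.4], [575.7, 187.2], [557.9, 48.8], [443.6, 63.9]]
hold ((465.4319763183594, 261.8759765625), (43.55861282348633, 31.126070022583008), 79.69515228271484) [[560.6, -113.9], [569.4, -167.9], [493.7, -176.2], [484.9, -123.0]]
```

View pics/crops.png

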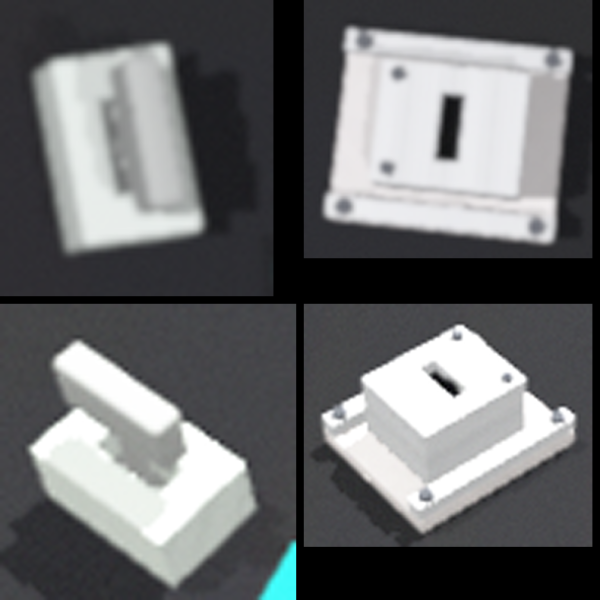

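The crops confirm it. The white holder's pocket carries the key (handle top at about top (472,258)), and the latch slot is at about top (313,274) and scene (316,215). Next I'll turn these into metric poses.

Run:
```python
from h import *
c=cam('top');s=cam('scene')
A=lambda X,Y:(440+X/4.557-.4,230+Y/4.557-.4)
B=lambda X,Y:(265+(X-303.8)/3.038-.4,232+Y/3.038-.4)
D=lambda X,Y:(185+X/4.557-.4,275+(Y-303.8)/4.557-.4)
ang=lambda p,q:np.degrees(np.arctan2(q[1]-p[1],q[0]-p[0]))
def pts(cc,f,L,z):
    P=[ray(cc,*f(*p),z)[:2] for p in L];print(z,np.round(P,1).tolist(),'mean',np.mean(P,0).round(1),'angs',[round(ang(P[i],P[(i+1)%len(P)]),1) for i in range(len(P))])
print('hold top');pts(c,A,[(52,60),(82,247),(205,232),(172,42)],30)
print('hold scene');pts(s,D,[(32,450),(172,545),(246,466),(100,400)],30)
print('handle scene');pts(s,D,[(55,358),(152,427),(182,408),(79,341)],74)
print('handle top');pts(c,A,[(120,58),(146,211),(188,204),(160,48)],74)
print('roof top');pts(c,B,[(380,58),(368,183),(519,196),(529,72)],60)
print('foot top');pts(c,B,[(345,28),(325,215),(552,242),(572,48)],13)
# slot by dark contour
for n,cc,box in(('top',c,(303,262,20,24)),('scene',s,(302,203,30,22))):
    x,y,w,h=box;g=cv2.cvtColor(cc[0]['frame'],6)[y:y+h,x:x+w]
    m=((g<150)*255).astype(np.uint8);k=max(cv2.findContours(m,0,2)[0],key=cv2.contourArea);r=cv2.minAreaRect(k)
    u=np.array(r[0])+[x,y];bp=cv2.boxPoints(r)+[x,y]
    print(n,r,u,ray(cc,*u,60),[ray(cc,*p,60)[:2].round(1).tolist() for p in bp])
```

```text
hold top
30 [[558.8, -118.9], [487.6, -125.9], [492.4, -171.9], [564.8, -164.5]] mean [ 525.9 -145.3] angs [np.float64(-174.4), np.float64(-84.0), np.float64(5.8), np.float64(97.5)]
hold scene
30 [[495.3, -171.1], [567.9, -159.9], [559.7, -119.2], [494.5, -139.2]] mean [ 529.4 -147.4] angs [np.float64(8.8), np.float64(101.4), np.float64(-163.0), np.float64(-88.4)]
handle scene
74 [[500.4, -152.9], [551.5, -146.9], [552.4, -134.3], [500.2, -142.1]] mean [ 526.1 -144.1] angs [np.float64(6.7), np.float64(85.7), np.float64(-171.6), np.float64(-88.7)]
handle top
74 [[552.0, -133.3], [496.6, -139.0], [498.9, -154.0], [555.4, -147.9]] mean [ 525.7 -143.6] angs [np.float64(-174.2), np.float64(-81.5), np.float64(6.2), np.float64(103.0)]
roof top
60 [[546.0, 158.6], [476.9, 165.5], [468.4, 82.8], [536.6, 76.0]] mean [507.  120.7] angs [np.float64(174.3), np.float64(-95.8), np.float64(-5.7), np.float64(83.5)]
foot top
13 [[571.4, 183.9], [462.0, 195.5], [444.6, 64.9], [556.7, 50.6]] mean [508.7 123.7] angs [np.float64(174.0), np.float64(-97.6), np.float64(-7.2), np.float64(83.7)]
top ((9.5, 11.5), (21.0, 7.0), 90.0) [312.5 273.5] [506.69920053 120.46884547  60.        ] [[524.5, 126.2], [524.3, 114.4], [489.0, 114.8], [489.2, 126.5]]
scene ((14.064706802368164, 12.341176986694336), (10.738058090209961, 3.2539570331573486), 40.601295471191406) [316.0647068  215.34117699] [510.51599025 117.63924402  60.        ] [[498.6, 115.2], [496.5, 123.1], [522.3, 120.0], [524.3, 112.2]]
```

```bash
cat >> h.py <<'E'
from scipy.spatial.transform import Rotation as Ro
def go(x,y,z,yawy):
    "delta in current tool axes to TCP (x,y,z), then the turn in tool axes to point down with tool y at yawy deg"
    o=sensors.get_obs();R0=Ro.from_rotvec(o['orientation']);a=np.radians(yawy)
    Y=np.array([np.cos(a),np.sin(a),0]);Z=np.array([0,0,-1.]);R1=Ro.from_matrix(np.c_[np.cross(Y,Z),Y,Z])
    d=np.array([x,y,z])-o['ee_pos'];print('shift',R0.inv().apply(d).round(2),'turn',(R0.inv()*R1).as_rotvec().round(4),'shift after turn',R1.inv().apply(d).round(2),'F',np.round(o['ft_force'],2),'w',round(float(o['width']),1),'t',round(float(o['t']),2),'p',np.round(o['ee_pos'],1))
E
python3 -c "
from h import *
go(526,-144,150,96.2)"
```

```text
shift [-542.57 -569.48   72.72] turn [-6.00e-04 -1.00e-04 -4.77e-01] shift after turn [-220.54 -755.04   72.39] F [ 0.35 -0.18  0.01] w 87.8 t 0.3 p [225.2 582.8 222.4]
```

```bash
python3 -m handwheel '[[-34,-36,0,0,0,0,0],[-34,-36,0,0,0,0,0],[-34,-36,0,0,0,0,0],[-34,-36,0,0,0,0,0],[-34,-36,0,0,0,0,0],[-34,-36,0,0,0,0,0],[-34,-36,0,0,0,0,0],[-34,-36,0,0,0,0,0]]' && python3 -m handwheel '[[-34,-36,0,0,0,-0.1,0],[-34,-36,0,0,0,-0.1,0],[-34,-36,0,0,0,-0.1,0],[-34,-36,0,0,0,-0.1,0],[0,0,0,0,0,-0.077,0.3]]'; python3 -c "
from h import *
go(526,-144,120,96.2)"
```

```text
t: 1.3
ee_pos: [375.7, 214.9, 222.9]
orientation: [0.575, 3.088, 0.001]
ft_force: [1.4, 0.8, 0.5]
width: 88.0
grasp_force: 0.0
t: 1.92
ee_pos: [478.1, 44.9, 222.9]
orientation: [-0.168, 3.136, -0.001]
ft_force: [0.6, 0.6, 0.1]
width: 81.1
grasp_force: 0.0
shift [ -27.23 -192.9   103.04] turn [-0.0004  0.0015 -0.001 ] shift after turn [ -27.21 -192.97  102.91] F [0.6  0.62 0.05] w 81.1 t 1.93 p [478.1  44.9 222.9]
```

```bash
python3 -m handwheel '[[-6,-40,0,0,0,0,0.4],[-6,-40,10,0,0,0,0.4],[-6,-40,30,0,0,0,0.4],[-6,-40,30,0,0,0,0.4],[-3,-33,33,0,0,0,0.4],[0,0,0,0,0,0,0.4],[0,0,0,0,0,0,0.4]]'
python3 - <<'E'
from h import *
go(526,-144,42,96.2)
c=cam('top');s=cam('scene');T=c[0]['frame'];S=s[0]['frame']
cv2.imwrite('pics/pre.png',np.hstack([cv2.resize(T[200:320,410:530],(400,400),interpolation=2),cv2.resize(S[250:350,165:265],(400,400),interpolation=2)]))
E
```

```text
t: 2.8
ee_pos: [523.7, -141.3, 120.1]
orientation: [0.169, -3.137, -0.0]
ft_force: [-0.1, 0.2, 0.7]
width: 52.5
grasp_force: 0.0
shift [-1.99 -2.95 78.08] turn [ 0.0002 -0.0001 -0.0004] shift after turn [-1.98 -2.94 78.08] F [-0.08  0.16  0.67] w 52.5 t 2.8 p [ 523.7 -141.3  120.1]
```

View pics/pre.png

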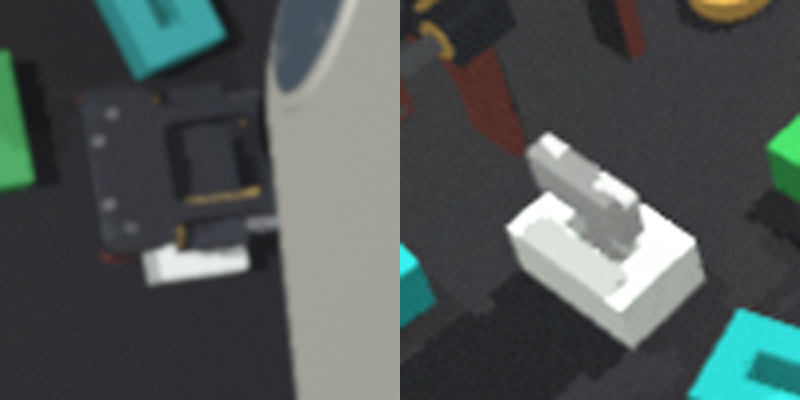

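The picture shows the gripper above the key. The handle is at about scene (211,300) and one fingertip is just behind it at (194,288). Everything around it is undisturbed, so I'll descend.

```bash
python3 -m handwheel '[[-2,-3,10,0,0,0,0.4],[0,0,15,0,0,0,0.4],[0,0,15,0,0,0,0.4],[0,0,15,0,0,0,0.4],[0,0,13,0,0,0,0.4],[0,0,10,0,0,0,0.4],[0,0,0,0,0,0,0.4],[0,0,0,0,0,0,0.4]]'
python3 - <<'E'
from h import *
go(526,-144,42,96.2)
s=cam('scene');print([proj(s,p).round() for p in((526,-144,42),(523,-118,42),(529,-170,42))]);S=s[0]['frame']
cv2.imwrite('pics/pre2.png',cv2.resize(S[230:350,145:265],(600,600),interpolation=2))
E
```

```text
t: 3.9
ee_pos: [526.3, -144.6, 41.9]
orientation: [-0.17, 3.137, -0.0]
ft_force: [0.6, -0.2, 0.4]
width: 52.7
grasp_force: 0.0
shift [ 0.24  0.59 -0.1 ] turn [-0.0002  0.0004  0.    ] shift after turn [ 0.24  0.59 -0.1 ] F [ 0.63 -0.22  0.4 ] w 52.7 t 3.9 p [ 526.3 -144.6   41.9]
[array([214., 303.]), array([225., 294.]), array([202., 314.])]
```

View pics/pre2.png

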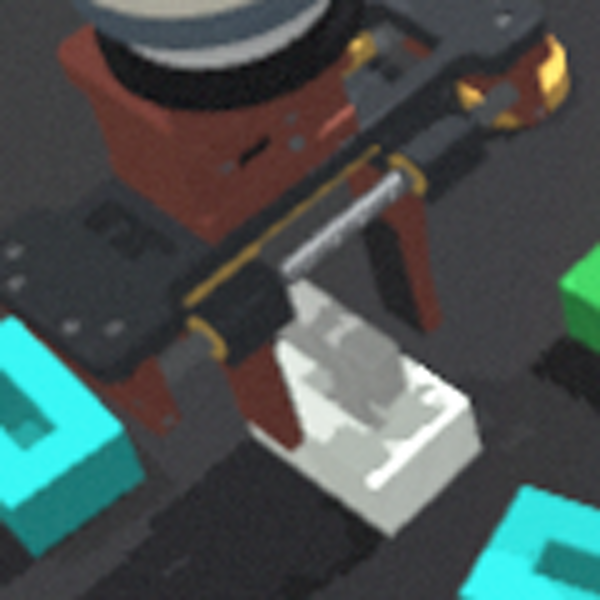

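The fingers straddle the handle, with tips at crop (290,440) and (430,325) and the key between them. I'll close.

```bash
python3 -m handwheel '[[0,0,0,0,0,0,0.78],[0,0,0,0,0,0,0.78],[0,0,0,0,0,0,0.78],[0,0,0,0,0,0,0.8]]'; python3 -m handwheel '[[0,0,0,0,0,0,0.83],[0,0,0,0,0,0,0.83]]';python3 -m handwheel '[[0,0,0,0,0,0,0.86],[0,0,0,0,0,0,0.86]]'
```

```text
t: 4.45
ee_pos: [526.1, -144.5, 41.8]
orientation: [-0.17, 3.137, -0.0]
ft_force: [-0.8, 0.5, -0.6]
width: 18.7
grasp_force: 0.0
t: 4.7
ee_pos: [526.1, -144.5, 41.7]
orientation: [-0.17, 3.137, -0.0]
ft_force: [-0.0, 0.1, -1.2]
width: 15.2
grasp_force: 0.1
t: 4.95
ee_pos: [526.0, -144.5, 41.7]
orientation: [0.17, -3.137, -0.0]
ft_force: [0.6, -0.3, -0.2]
width: 13.9
grasp_force: 30.0
```

Clean grip: 13.9 mm wide, with no side force. I'll lift slowly at first.

```bash
python3 -m handwheel '[[0,0,0,0,0,0,1],[0,0,-4,0,0,0,1],[0,0,-6,0,0,0,1],[0,0,-10,0,0,0,1]]'; python3 -m handwheel '[[0,0,-20,0,0,0,1],[0,0,-25,0,0,0,1],[0,0,-25,0,0,0,1],[0,0,0,0,0,0,1],[0,0,0,0,0,0,1]]';  python3 -c "
from h import *
go(507,120.6,130,84)"
```

```text
t: 5.45
ee_pos: [525.8, -144.4, 62.1]
orientation: [0.17, -3.137, -0.0]
ft_force: [0.1, -0.6, -1.3]
width: 13.8
grasp_force: 30.0
t: 6.08
ee_pos: [525.6, -144.3, 131.3]
orientation: [0.17, -3.137, -0.0]
ft_force: [-1.2, 0.4, -2.0]
width: 13.9
grasp_force: 30.0
shift [-10.08 265.4    1.34] turn [ 1.000e-04 -4.000e-04  2.129e-01] shift after turn [ 46.23 261.53   1.3 ] F [-1.19  0.43 -2.  ] w 13.9 t 6.08 p [ 525.6 -144.3  131.3]
```

```bash
python3 -m handwheel '[[0,20,0,0,0,0,1],[-2,40,0,0,0,0.05,1],[0,40,0,0,0,0.05,1],[4,40,0,0,0,0.05,1],[7,40,0,0,0,0.063,1],[9,40,0,0,0,0,1],[9,20,0,0,0,0,1],[5,18,0,0,0,0,1],[0,0,0,0,0,0,1],[0,0,0,0,0,0,1]]'
python3 - <<'E'
from h import *
go(507,120.6,130,84)
c=cam('top');s=cam('scene');S=s[0]['frame']
print(proj(s,(507,120.6,60)),proj(s,(507,120.6,96)))
cv2.imwrite('pics/st.png',cv2.resize(S[140:260,250:390],(700,600),interpolation=2))
E
```

```text
t: 7.32
ee_pos: [494.8, 115.2, 131.5]
orientation: [-0.165, -3.137, 0.0]
ft_force: [-0.2, 0.7, -2.1]
width: 13.8
grasp_force: 30.0
shift [-11.55   6.6    1.47] turn [-0.0003 -0.0003 -0.0001] shift after turn [-11.55   6.6    1.47] F [-0.16  0.71 -2.1 ] w 13.8 t 7.33 p [494.8 115.2 131.5]
[315.87536123 213.75115352] [315.36609503 199.93333305]
```

View pics/st.png

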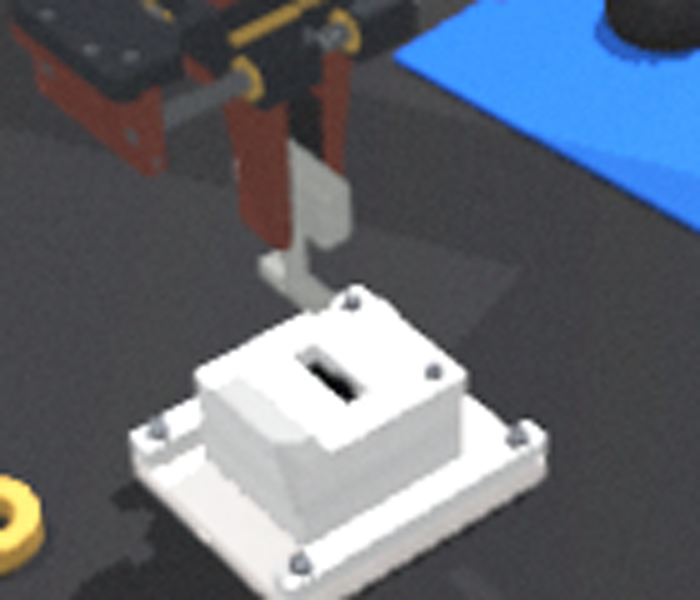

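The key hangs upright in the fingers, with its head at about crop (300,285). The slot's rim centre is at crop (333,373), or scene (316.4,214.4), which matches the top-view estimate within about 1 mm. I'll move above the slot and compare from close by.

```bash
python3 -m handwheel '[[-6,3,5,0,0,0,1],[-6,3.5,10,0,0,0,1],[0,0,10,0,0,0,1],[0,0,6,0,0,0,1],[0,0,0,0,0,0,1],[0,0,0,0,0,0,1]]'
python3 - <<'E'
from h import *
go(507,120.6,100,84)
c=cam('top');s=cam('scene');S=s[0]['frame'];T=c[0]['frame']
print(ray(s,316.4,214.4,60))
a=cv2.resize(S[170:250,275:355],(400,400),interpolation=2)
b=cv2.resize(T[230:320,265:355],(400,400),interpolation=2)
cv2.imwrite('pics/st2.png',np.hstack([a,b]))
E
```

```text
t: 8.18
ee_pos: [507.4, 120.8, 100.7]
orientation: [-0.164, -3.137, 0.0]
ft_force: [-0.3, -0.5, -2.2]
width: 13.4
grasp_force: 30.0
shift [ 0.42 -0.21  0.72] turn [-0. -0.  0.] shift after turn [ 0.42 -0.21  0.72] F [-0.28 -0.52 -2.2 ] w 13.4 t 8.18 p [507.4 120.8 100.7]
[509.07387089 119.99733748  60.        ]
```

View pics/st2.png

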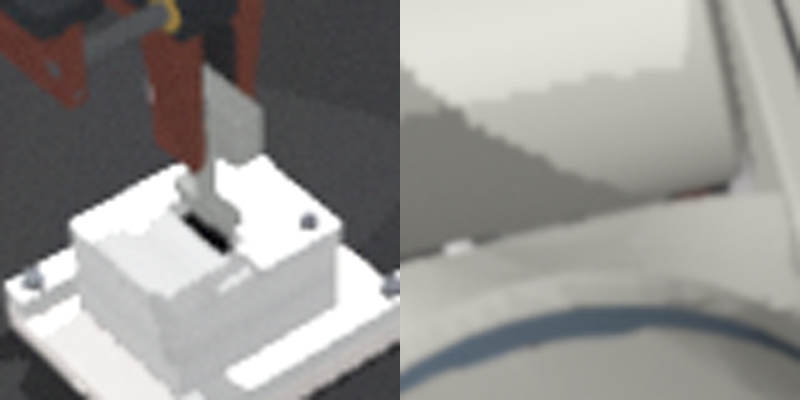

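The head sits just above the slot and looks aligned with it (head at crop (210,205), slot at (208,232)). I'll lower it in small, felt steps.

```bash
python3 -m handwheel '[[0.2,0,3,0,0,0,1],[0,0,2,0,0,0,1],[0,0,1,0,0,0,1],[0,0,0,0,0,0,1]]'; python3 -m handwheel '[[0,0,0.7,0,0,0,1],[0,0,0.7,0,0,0,1],[0,0,0,0,0,0,1]]';python3 -m handwheel '[[0,0,0.7,0,0,0,1],[0,0,0.5,0,0,0,1],[0,0,0,0,0,0,1]]'
```

```text
t: 8.78
ee_pos: [507.2, 120.7, 94.6]
orientation: [-0.164, -3.137, 0.0]
ft_force: [0.4, -1.0, -1.7]
width: 13.5
grasp_force: 30.0
t: 9.15
ee_pos: [507.2, 120.8, 93.2]
orientation: [-0.165, -3.137, 0.0]
ft_force: [0.7, -0.3, -0.9]
width: 13.7
grasp_force: 30.0
t: 9.52
ee_pos: [507.2, 120.7, 92.0]
orientation: [-0.165, -3.137, 0.0]
ft_force: [-0.1, 0.3, -1.9]
width: 13.8
grasp_force: 30.0
```

```bash
python3 -m handwheel '[[0,0,0.7,0,0,0,1],[0,0,0.7,0,0,0,1],[0,0,0,0,0,0,1]]'; python3 -m handwheel '[[0,0,1,0,0,0,1],[0,0,1.2,0,0,0,1],[0,0,0,0,0,0,1]]';python3 -m handwheel '[[0,0,1.5,0,0,0,1],[0,0,1.5,0,0,0,1],[0,0,0,0,0,0,1]]'
```

```text
t: 9.9
ee_pos: [507.2, 120.8, 90.6]
orientation: [-0.164, -3.137, 0.0]
ft_force: [1.1, 0.6, -0.9]
width: 14.1
grasp_force: 30.0
t: 10.28
ee_pos: [507.2, 120.7, 88.3]
orientation: [-0.164, -3.137, 0.0]
ft_force: [-0.5, -0.6, -1.5]
width: 13.8
grasp_force: 30.0
t: 10.65
ee_pos: [507.1, 120.7, 85.3]
orientation: [-0.164, -3.137, 0.0]
ft_force: [-0.1, 0.7, -1.4]
width: 14.0
grasp_force: 30.0
```

The head is in the slot with no side load. I'll probe ±1 mm gently to check it is centred.

```bash
python3 -m handwheel '[[0.5,0,0,0,0,0,1],[0.5,0,0,0,0,0,1],[0,0,0,0,0,0,1]]'|egrep 'ee|ft'; python3 -m handwheel '[[-0.7,0,0,0,0,0,1],[-0.7,0,0,0,0,0,1],[-0.6,0,0,0,0,0,1],[0,0,0,0,0,0,1]]'|egrep 'ee|ft'; python3 -m handwheel '[[0.5,0,0,0,0,0,1],[0.5,0.4,0,0,0,0,1],[0,0.4,0,0,0,0,1],[0,0,0,0,0,0,1]]'|egrep 'ee|ft';python3 -m handwheel '[[0,-0.6,0,0,0,0,1],[0,-0.5,0,0,0,0,1],[0,-0.5,0,0,0,0,1],[0,0,0,0,0,0,1]]'|egrep 'ee|ft'
```

```text
ee_pos: [506.2, 120.9, 85.5]
ft_force: [-0.4, 0.5, -1.5]
ee_pos: [508.3, 120.7, 85.5]
ft_force: [0.4, -0.2, -2.0]
ee_pos: [507.2, 121.4, 85.5]
ft_force: [0.2, -1.8, -0.7]
ee_pos: [507.2, 120.0, 85.5]
ft_force: [-1.1, -0.6, -0.7]
```

```bash
python3 -m handwheel '[[0,0.2,1.5,0,0,0,1],[0,0,1.5,0,0,0,1],[0,0,1.5,0,0,0,1],[0,0,1.5,0,0,0,1],[0,0,0,0,0,0,1]]'|egrep 'ee|ft'; python3 -m handwheel '[[0,0,1,0,0,0,1],[0,0,1,0,0,0,1],[0,0,1,0,0,0,1],[0,0,1,0,0,0,1],[0,0,0,0,0,0,1]]'|egrep 'ee|ft'; python3 -m handwheel '[[0,0,1,0,0,0,1],[0,0,1,0,0,0,1],[0,0,0,0,0,0,1],[0,0,0,0,0,0,1]]'; python3 -c "
from h import *
go(507.2,120.3,73.7,-6)"
```

```text
ee_pos: [507.2, 120.2, 79.6]
ft_force: [-1.0, -0.2, 2.7]
ee_pos: [507.2, 120.2, 75.6]
ft_force: [-2.0, 0.1, 6.8]
t: 14.28
ee_pos: [507.3, 120.2, 73.8]
orientation: [0.165, 3.137, 0.0]
ft_force: [-2.2, -0.4, 7.8]
width: 13.4
grasp_force: 30.0
shift [0.11 0.1  0.13] turn [2.0000e-04 1.0000e-04 1.5707e+00] shift after turn [ 0.1  -0.11  0.13] F [-2.21 -0.4   7.84] w 13.4 t 14.28 p [507.3 120.2  73.8]
```

```bash
python3 -m handwheel '[[0,0,0.7,0,0,0,1],[0,0,0,0,0,0.08,1],[0,0,0,0,0,0.08,1],[0,0,0,0,0,0.08,1],[0,0,0,0,0,0,1]]'|egrep 'ee|ft|or'; python3 -c "
from h import *
print(sensors.get_obs()['moment'])"; python3 -m handwheel '[[0,0,0,0,0,0.1,1],[0,0,0,0,0,0.1,1],[0,0,0,0,0,0.1,1],[0,0,0,0,0,0.1,1],[0,0,0,0,0,0,1]]'|egrep 'ee|ft|or'; python3 -c "
from h import *
print(sensors.get_obs()['moment']);go(507.2,120.3,73,-6)"
```

```text
ee_pos: [508.4, 120.4, 73.5]
orientation: [0.54, 3.092, 0.001]
ft_force: [-1.0, -0.5, 8.7]
grasp_force: 30.0
[-0.0110646   0.14910595  0.0228773 ]
ee_pos: [508.6, 120.4, 73.6]
orientation: [1.144, 2.923, 0.003]
ft_force: [-0.4, -0.2, 8.6]
grasp_force: 30.0
[ 0.0144433   0.04358949 -0.0358607 ]
shift [ 0.93 -1.04  0.58] turn [3.000e-03 5.000e-04 9.296e-01] shift after turn [-0.28 -1.37  0.58] F [-0.39 -0.22  8.58] w 13.8 t 15.53 p [508.6 120.4  73.6]
```

```bash
python3 -m handwheel '[[0.4,-0.5,0.2,0,0,0.1,1],[0.4,-0.5,0.2,0,0,0.1,1],[0,0,0,0,0,0.1,1],[0,0,0,0,0,0.1,1],[0,0,0,0,0,0.1,1],[0,0,0,0,0,0,1]]'|egrep 'ee|ft|or'; python3 -c "
from h import *
print(sensors.get_obs()['moment']);go(507.2,120.3,73,-6)"
```

```text
ee_pos: [507.4, 120.4, 73.2]
orientation: [1.832, 2.55, 0.004]
ft_force: [-0.7, -1.1, 9.7]
grasp_force: 30.0
[-0.05673146  0.03046622 -0.04031427]
shift [ 0.02 -0.24  0.24] turn [ 3.200e-03 -3.000e-04  4.296e-01] shift after turn [-0.08 -0.23  0.24] F [-0.71 -1.09  9.66] w 13.9 t 16.27 p [507.4 120.4  73.2]
```

```bash
python3 -m handwheel '[[0,0,0,0,0,0.1,1],[0,0,0,0,0,0.1,1],[0,0,0,0,0,0.1,1],[0,0,0,0,0,0.05,1],[0,0,0,0,0,0.04,1],[0,0,0,0,0,0,1]]'|egrep 'ee|ft|or'; python3 -c "
from h import *
print(sensors.get_obs()['moment']);go(507.2,120.3,73,-6)"
```

```text
ee_pos: [507.5, 120.3, 73.2]
orientation: [2.291, 2.148, 0.004]
ft_force: [0.1, 0.4, 9.1]
grasp_force: 30.0
[-0.02640084  0.01231045 -0.00578216]
shift [-0.05 -0.27  0.25] turn [ 0.0031 -0.0009  0.0403] shift after turn [-0.06 -0.27  0.25] F [0.09 0.43 9.07] w 13.8 t 17.02 p [507.5 120.3  73.2]
```

```bash
python3 -m handwheel '[[0,-0.3,0,0,0,0.02,1],[0,0,0,0,0,0.02,1],[0,0,0,0,0,0,1]]'|egrep 'ee|ft|or'; python3 -c "
from h import *
print(sensors.get_obs()['moment'])"; python3 -m handwheel '[[0,0,-1,0,0,0,1],[0,0,-1,0,0,0,1],[0,0,0,0,0,0,1]]'|egrep 'ee|ft'; python3 -m handwheel '[[0,0,-1,0,0,0,1],[0,0,-0.5,0,0,0,1],[0,0,0,0,0,0,1]]'|egrep 'ee|ft'; python3 -c "
from h import *
print(sensors.get_obs()['moment']);go(507.2,120.3,78,-6)"
```

```text
ee_pos: [507.3, 120.4, 73.3]
orientation: [2.333, 2.102, 0.005]
ft_force: [0.1, -0.6, 8.6]
grasp_force: 30.0
[-0.09952398 -0.00459218 -0.04397953]
ee_pos: [507.3, 120.4, 75.2]
ft_force: [1.0, 0.3, 7.2]
ee_pos: [507.3, 120.4, 76.6]
ft_force: [1.8, -0.0, 5.8]
[-0.00486594 -0.1769815   0.00983017]
shift [-0.07 -0.08 -1.41] turn [ 0.0034 -0.001   0.0008] shift after turn [-0.07 -0.09 -1.41] F [ 1.78 -0.01  5.78] w 13.8 t 18.15 p [507.3 120.4  76.6]
```

```bash
python3 -m handwheel '[[0,0,-0.5,0,0,0,1],[0,0,-0.4,0,0,0,1],[0,0,0,0,0,0,1]]'|egrep 'ee|ft'; python3 -c "
from h import *
print(sensors.get_obs()['moment'])"; python3 -m handwheel '[[0,0,-0.4,0,0,0,1],[0,0,-0.3,0,0,0,1],[0,0,0,0,0,0,1]]'|egrep 'ee|ft'; python3 -c "
from h import *
print(sensors.get_obs()['moment']);go(507.2,120.3,78,-6)"
```

```text
ee_pos: [507.3, 120.4, 77.4]
ft_force: [2.0, 1.0, 5.6]
[-0.00281048 -0.19934043 -0.02563205]
ee_pos: [506.9, 120.3, 77.9]
ft_force: [3.2, -0.2, 5.2]
[ 0.01293957 -0.49622114 -0.00863166]
shift [ 0.04  0.29 -0.08] turn [ 0.0025 -0.0008  0.0007] shift after turn [ 0.04  0.29 -0.08] F [ 3.18 -0.21  5.19] w 13.8 t 18.9 p [506.9 120.3  77.9]
```

```bash
python3 -m handwheel '[[0,0.4,0,0,0,0,1],[0,0.4,0,0,0,0,1],[0,0,0,0,0,0,1]]'|egrep 'ee|ft'; python3 -c "
from h import *
print(sensors.get_obs()['moment'])";  python3 -m handwheel '[[0,0.3,-0.3,0,0,0,1],[0,0.2,0,0,0,0,1],[0,0,0,0,0,0,1]]'|egrep 'ee|ft'; python3 -c "
from h import *
print(sensors.get_obs()['moment']);go(507.2,120.3,78.5,-6)"
```

```text
ee_pos: [506.7, 120.2, 77.6]
ft_force: [2.3, 1.5, 5.3]
[ 0.39159992 -0.53281695 -0.03300633]
ee_pos: [506.8, 120.1, 77.7]
ft_force: [1.6, 2.8, 5.0]
[ 0.48481333 -0.34992548 -0.03382076]
shift [ 0.28  0.33 -0.77] turn [-0.0002 -0.0001  0.0006] shift after turn [ 0.28  0.33 -0.77] F [1.56 2.77 5.01] w 13.8 t 19.65 p [506.8 120.1  77.7]
```

Run:
```python
from h import *
o=sensors.get_obs();print(o['qpos'].round(3),o['qvel'].round(3),o['joint_torque'].round(2),o['orientation'].round(4))
s=cam('scene');c=cam('top');S=s[0]['frame'];T=c[0]['frame']
cv2.imwrite('pics/lock.png',np.hstack([cv2.resize(S[160:260,265:365],(400,400),interpolation=2),cv2.resize(S,(0,0),fx=.6,fy=.6)[0:288][:, :384].repeat(1,0) if 0 else cv2.resize(T[150:350,220:420],(400,400))]))
```

```text
[0.21  0.495 1.946 0.    0.701 0.313] [-0.001  0.001  0.    -0.003  0.002  0.001] [ -1.13 -45.76 -14.71  -0.45   0.76   0.  ] [-2.3338 -2.1027  0.    ]
```

View pics/lock.png

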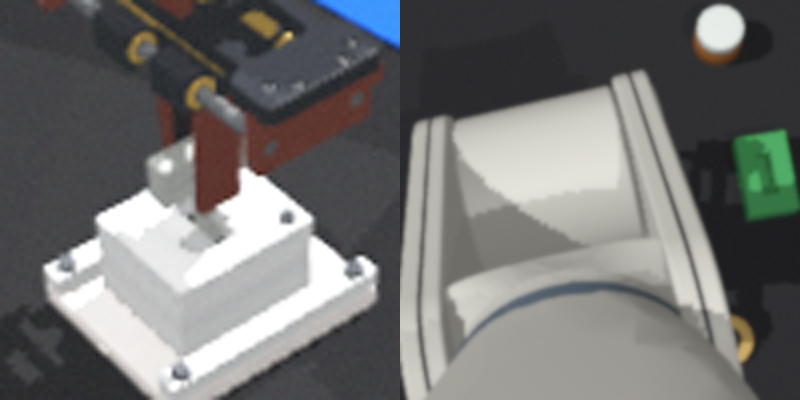

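The key has turned a quarter turn: the handle lies along the foot's y, and the fingers are clear of the block. The head is in the groove, so I'll release gently.

```bash
python3 -m handwheel '[[0,0,0,0,0,0,0.82],[0,0,0,0,0,0,0.8],[0,0,0,0,0,0,0.75],[0,0,0,0,0,0,0.7],[0,0,0,0,0,0,0.6],[0,0,0,0,0,0,0.5],[0,0,0,0,0,0,0.5]]'; python3 -c "
from h import *
go(507.2,120.3,180,-6)"
```

```text
t: 20.62
ee_pos: [506.9, 119.9, 77.8]
orientation: [2.334, 2.103, -0.0]
ft_force: [-0.5, 0.0, -0.6]
width: 43.7
grasp_force: 0.0
shift [   0.41    0.27 -102.2 ] turn [-0.      0.0001  0.0008] shift after turn [   0.42    0.27 -102.2 ] F [-0.53  0.03 -0.55] w 43.7 t 20.62 p [506.9 119.9  77.8]
```

```bash
python3 -m handwheel '[[0,0,-8,0,0,0,0.5],[0,0,-15,0,0,0,0.5],[0,0,-25,0,0,0,0.5],[0,0,-30,0,0,0,0.5],[0,0,-30,0,0,0,0.5],[0,-40,0,0,0,0,0.5],[0,-40,0,0,0,0,0.5],[0,-40,0,0,0,0,0.5],[0,0,0,0,0,0,0.5]]'
python3 - <<'E'
from h import *
c=cam('top');s=cam('scene');S=s[0]['frame'];T=c[0]['frame']
print([proj(s,p).round(1).tolist() for p in((507,120.4,111),(507+2.9,120.4+27.8,111),(507-2.9,120.4-27.8,111))])
cv2.imwrite('pics/end.png',np.hstack([cv2.resize(S[160:260,265:365],(400,400),interpolation=2),cv2.resize(T[226:326,265:365],(400,400),interpolation=2)]))
E
```

```text
t: 21.75
ee_pos: [385.2, 132.3, 186.6]
orientation: [-2.332, -2.104, 0.0]
ft_force: [0.1, 0.6, -0.6]
width: 44.3
grasp_force: 0.0
[[315.1, 194.0], [326.5, 187.8], [303.4, 200.3]]
```

View pics/end.png

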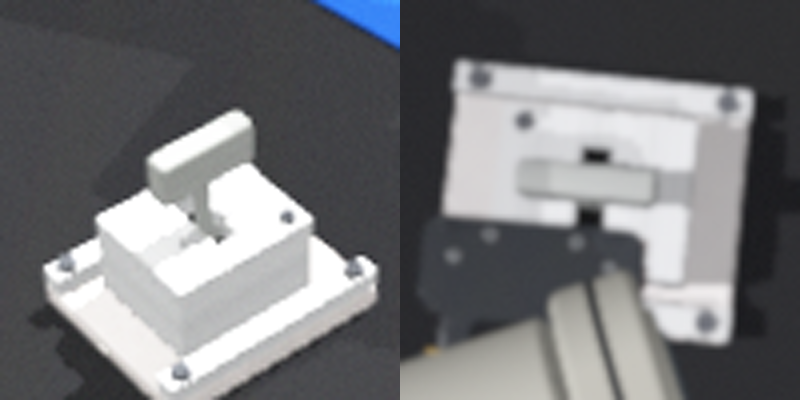

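The key stands upright along the foot's y. Its handle top is at scene (315,194), exactly where the locked height predicts, and the gripper is clear. I'll hand it in.

```bash
python3 -c "
from h import *
print(ctrl.close_job())"
```

```text
the job is handed in; nothing more can be done
None
```

The key is locked upright in the latch block and the gripper is clear of it; I handed the job in at about 22 s of the 64 s allowed, but `ctrl.close_job()` gave no verdict.

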